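# Slide the circuit-board carrier home and bolt it

### The arm

A 6-joint arm with a two-finger parallel gripper is mounted at the origin on the work surface. World frame = base frame: x ahead of the robot, y to its left, z up, the work surface at z = 0. Lengths are in m, angles in rad, forces in N, time in s.
With the tool pointing down it reaches from about 0.35 to 0.975 m from the base axis. Payload 4.9 kg.
Tool frame: the origin (TCP) lies midway between the tips of the shut fingers; the grasp point (between the pads) lies 19 mm behind it; z points along the fingers, y is the direction in which the jaws open and shut (so a half turn about z gives the same grasp; the last joint's range is limited). The gripper opens to 85 mm and grips with 20 to 120 N. Pads are 22 mm wide; open, the fingers measure 114 mm over their backs; the gripper's body (76 mm by 85 mm) begins 54 mm behind the grasp point. The pads swing forward as they close: fully open they stand 13 mm farther back than shut.
Start: joints at [1.029, 0.053, 1.613, -0, 1.476, -0.119], TCP at [0.256, 0.57, 0.211] pointing down, gripper open.
Joint ranges: [-3.01, 3.01], [-1.01, 2.22], [0.06, 2.58], [-1.02, 4.17], [0.09, 2.62], [-3.14, 3.14]. Speed limits (rad/s): [2.57, 2.57, 3.14, 3.14, 3.14, 3.14].

### API

Orientations are given as a unit quaternion [w, x, y, z].
In Python, from plant import state, grab_frame, camera_info, job_done, cut_out gives the robot as it stands.
- The arm moves only by the tool step_arm, never from a script. Its argument "moves" is a list of rows, each a list of 7 numbers: the shift along the tool's x, y, z in m, then the turn, a rotation vector about the tool's x, y, z in rad, then the finger opening in m, from 0 to 0.0854. A call has 1 to 8 rows; each row shifts and turns the commanded pose from where the row before left it, along the tool's axes as they then stand; what a row does not reach is not made up. A row lasts 1/10 s, in which the tool goes at most 50 mm and 8.59 degrees, less where a joint would pass 70% of its speed; a pose out of reach is approached as far as the arm can. A call is refused whole if a number of a shift passes 0.05 or a number of a turn 0.15, either way. A call with a gripper value outside its range is refused whole. The fingers move at their own pace and stop on an object; the grip force is fixed at half the most. Time passes only in rows, so rows that do not move let the fingers close. It gives the time, the measured TCP pose, the force and the opening at its end, in the units of the state.
- state(): the state, without advancing time (a new reading comes with each control period).
- grab_frame(name): name is "scene" or "top" or "wrist"; returns (picture, depth): 400x640x3 uint8, red, green, blue; 400x640 float32, m along the optical axis (not along the pixel's ray), 0 where there is no reading.
- camera_info(name): a dict with "intrinsics" (3x3 intrinsics, pixels), "world_from_camera" (4x4, takes a point from camera to world coordinates). Camera axes: x right, y down, z forward; pixel columns grow to the right and rows downward; lengths in m; the calibration is good to about 2 mm. A picture is of the moment at which its call begins: read the wrist's pose just before it. camera_info takes no time and is no camera call; for the wrist camera it gives the pose at the moment of the call.
- job_done(): hands the job in, once; it reports no verdict.
Trained networks look in the newest picture that a camera, given by its name, has taken for a name from the list of things; names that differ only in an ending like _2 or _b are one class to them, and where a whole thing is asked for, a point or a joint stands for the part that bears it (a point fixed in the world has none). Each returns a list of dicts, best first, with "conf" (0 to 1); they miss things now and then, are a little off and sometimes report something else, mostly with a low value. They report only what shows in the picture. A call takes as long as a camera call. They do not tell look-alikes from the thing itself.
- cut_out(camera, query): "mask" (400x640 bool, what is visible of it) and "point" ([column, row] in pixels, amid what is visible of it).
The state is a dict: "time": time; "joint_pos": joint angles; "joint_vel": joint speeds; "joint_efforts": joint torques, N m; "tool_pos": TCP position; "tool_rot": TCP orientation; "contact_force": force on the tool from outside, world axes, zero at the start; "ft_torque": the same for the moment, N m; "gripper_width": opening from 0.0 (shut) to 1.0 (fully open).
Only numpy, scipy, OpenCV 4.12 (cv2) and the standard library are available. Lean on these libraries where they do the work, as an engineer would, in place of code of your own. Each camera call takes 0.05 s, during which the arm holds its last target.

### The job

On the assembly fixture, push the circuit-board carrier along its rails with your fingertips until you feel it drop fully into the locating notches. Then push the slide bolt beside it all the way in, so that its tongue reaches over the carrier's edge. Do not lift or tip the carrier, leave the other things on the bench where they are, and finish with the hand clear.

Things in the scene. Friction and masses are not known exactly. Their poses are not given: they have to be found in the camera images.
- fixture: rail fixture, fixed to the bench: base plate 245 x 150 x 10 mm, two steel rails between black side guides. Origin on the bench under its mid-width; +x = push direction (away from the robot, turned up to 40 degrees either way), +y left, z up. Rails x -130 to 115 mm, tops 45 mm up, 56 mm gap between them; guides |y| 56 to 66 mm, 60 mm high. Rail notches 18 long, 6 deep, at x 12 and 88
- carrier: loose dark grey plate 110 x 110 x 12 mm with a green circuit board, 0.3 to 0.65 kg, on four feet 14 long, 8 high. Origin at its centre in plan, level with the feet's undersides; axes as the fixture's. Plate 8 to 20 mm above the origin, board parts to 30. Starts riding on the rail tops (origin 45 mm above the bench), 70 to 120 mm short of the nest; needs 1 to 5 N to slide
- push_edge (a point): middle of the carrier's rear face (upright edge of the plate nearest the robot, 12 mm tall; this point is half-way up, 14 mm above the carrier's origin). Free space behind it; fingertips may go down to the rail tops there. About 35 mm/s is a good pushing speed
- nest (a point): point on the fixture where the carrier's origin lies when seated: 39 mm above the bench, fixture x = 50, y = 0 mm; axes as the fixture's. All four feet reach their notches together here; the carrier drops 6 mm and the notches' ends stop it (2 mm play either way)
- bolt (a joint): slide bolt on the fixture's left side, in m: 0 = withdrawn, 0.026 = fully in (end stop). Moves along the fixture's -y, needs about 2 N, stays where left; starts at 0 to 0.004. Fully in, its steel tongue (26 x 50 x 5 mm, underside 62.5 mm above the bench) reaches 13 mm over the seated carrier's left edge, 3.5 mm above it; a carrier still riding on the rails blocks it
- bolt_knob (a point): middle of the bolt's upright round black knob (15 mm diameter, 67.5 to 97.5 mm above the bench, this point 82.5 mm), moves with the bolt; at joint 0 it is at fixture x = 75, y = 86.5 mm. Beyond it (+y) the tongue plate, top 67.5 mm above the bench, goes on to y = 117.5 and the black bracket, 60.5 mm high, to y = 123.5 mm
- spool: aluminium solder-wire spool standing on its flange, 54 diameter, 32 high; on the table just right of the fixture (seen along the push direction). Origin under its centre. Leave alone.
- flux: small jar with a white lid, 38 diameter, 55 high; on the table just left of the fixture, level with the rear half of the rails. Origin under its centre. Leave alone.
- driver: screwdriver lying down, 160 long; right part of the bench. Origin under its centre. Leave alone.
- mouse: black computer mouse, 105 x 60 x 34; left part of the bench, far side. Origin under its centre. Leave alone.
- meter: green and black handheld multimeter lying on its back, 165 x 85 x 47; left part of the bench. Origin under its centre. Leave alone.
- cleaner: upright white-capped bottle, 50 diameter, 120 high; right part of the bench, far side. Origin under its centre. Leave alone.
- parts_dish: low steel bowl, 80 diameter, 28 high; right part of the bench. Origin under its centre. Leave alone.
Mind the look-alikes: they are no part of the job. Leave any pink or yellow look-alike of the carrier alone.

How it is judged:
On the way, in this order (a step that is already met when the one before it is completed fails the run):
1. the carrier has dropped into the notches while the bolt is still withdrawn (horizontal distance between carrier and nest below 0.006 m and z of carrier in the frame of nest below 0.002 m and angle between carrier's own z axis and vertical below 0.03 rad and value of joint bolt below 0.01 m), for 0.2 s.
2. the bolt is pushed in over the seated carrier (horizontal distance between carrier and nest below 0.006 m and z of carrier in the frame of nest below 0.002 m and angle between carrier's own z axis and vertical below 0.03 rad and value of joint bolt above 0.021 m), for 0.2 s.
At the end, for the whole second after the job is handed in: The carrier rests in the notches (origin within 6 mm of the nest in plan, less than 2 mm above it, level within 0.03 rad), the bolt is in (joint above 0.021 m of 0.026), all at rest (all of step 2 and linear speed of carrier below 0.01 m/s); the robot touches nothing.
It fails at once if the carrier is lifted more than 10 mm off the rails (z of carrier in the frame of nest above 0.016 m).
It fails at once if the carrier is tipped by more than 0.15 rad (angle between carrier's own z axis and vertical above 0.15 rad).
It fails at once if another thing on the bench is moved by more than 25 mm (distance of any of spool, flux, driver, mouse, meter, cleaner, parts_dish from where it was at the start of the episode above 0.025 m).
It also fails if it takes over 42 s, if anything falls off the work surface, if the arm or the gripper's body presses on something with over 40 N, if the wrist force passes 120 N, or if a joint passes its speed limit or range.

## Working session

There is one attempt and no reset: what is moved stays moved. The work goes in short steps, Python scripts to look and compute and a tool call to move; the robot and the scene stay as the last step left them, time stands still between calls to the robot, and variables do not carry over. Pictures are saved under pics/ and viewed, and the job is handed in when it is done.

Besides the shell and the picture viewer there is one more tool, called as a command line: name --pt "numbers of a row" for each row, then --argument value for the rest. step_arm: Moves the arm, as the interface text tells. Its arguments: {"type":"object","properties":{"moves":{"type":"array"}},"required":["moves"]}

```bash
mkdir -p pics; ls
cat > h.py <<'E'
import numpy as np, cv2
from plant import state, grab_frame, camera_info, job_done, cut_out
def save(n,im): cv2.imwrite('pics/'+n,cv2.cvtColor(im,cv2.COLOR_RGB2BGR))
def world(cam,d):
    ci=camera_info(cam);K=np.array(ci['intrinsics']);T=np.array(ci['world_from_camera'])
    v,u=np.mgrid[0:d.shape[0],0:d.shape[1]]
    P=np.stack([(u-K[0,2])/K[0,0]*d,(v-K[1,2])/K[1,1]*d,d],-1)
    return P@T[:3,:3].T+T[:3,3]
E
python3 - <<'E'
from h import *
s=state();print(s['time'],s['tool_pos'],s['tool_rot'],s['contact_force'])
for c in ['top','scene']:
    im,d=grab_frame(c);save(c+'1.png',im);np.savez('f_'+c,im=im,P=world(c,d),d=d)
    for q in ['fixture','carrier','bolt_knob']:
        for r in cut_out(c,q)[:4]:print(c,q,r['conf'],r['point'],r['mask'].sum())
E
```

```text
pics
0.0 [0.25607734 0.5693947  0.20945074] [-3.45654049e-04  2.09797189e-01  9.77744373e-01 -9.80290232e-04] [-0.76858332  1.0314154   0.56338057]
top fixture 0.66 [280.3, 170.7] 3123
top carrier 0.88 [279.3, 198.7] 1541
top carrier 0.72 [161.1, 208.5] 1757
top carrier 0.69 [370.6, 212.2] 1470
top carrier 0.64 [350.3, 133.8] 1368
top bolt_knob 0.63 [252.2, 150.3] 188
top bolt_knob 0.52 [277.7, 199.6] 1500
scene fixture 0.58 [326.5, 230.9] 2786
scene carrier 0.84 [257.8, 208.7] 967
scene carrier 0.73 [436.9, 288.3] 1898
scene carrier 0.64 [347.3, 210.1] 1021
scene carrier 0.56 [305.2, 174.7] 763
scene bolt_knob 0.5 [328.7, 245.0] 151
```

View pics/top1.png

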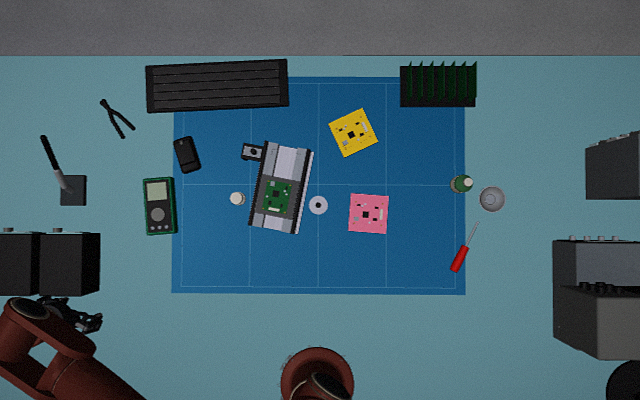

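View pics/scene1.png

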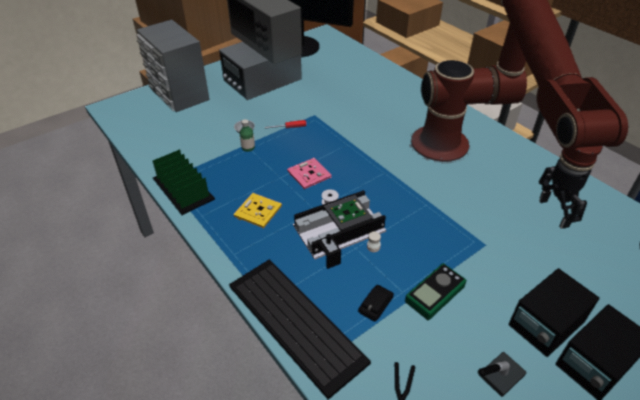

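Run:
```python
from h import *
im=np.load('f_top.npz')['im']
save('topz.png',cv2.resize(im[110:260,200:350],None,fx=4,fy=4,interpolation=cv2.INTER_CUBIC))
```

```text
(no output)
```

View pics/topz.png

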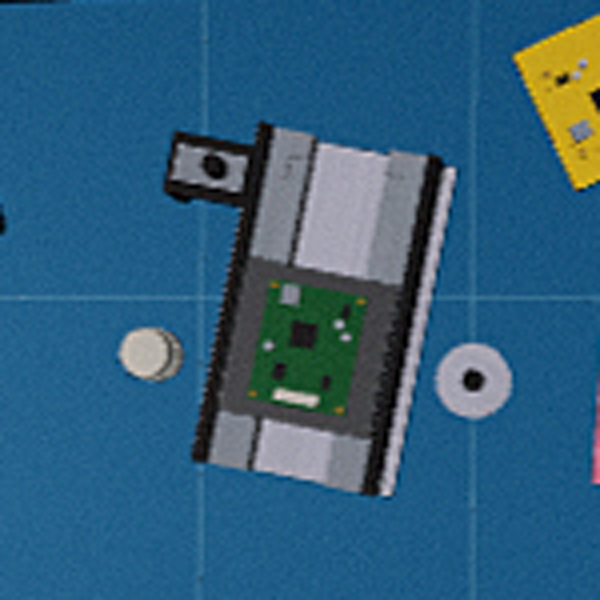

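The job's carrier is the dark grey plate with the green board at top pixel (279,199), sitting between the guides. The pink plate (370,212) and the yellow one (350,133) are look-alikes lying on the bench, and (161,208) is the meter. The bolt knob is at about (253,151), left of the fixture. Next I'll fit the poses.

Run:
```python
from h import *
from scipy.optimize import minimize
f=np.load('f_top.npz');P=f['P'];im=f['im'].astype(int)
m=np.zeros(P.shape[:2],bool);m[130:245,235:318]=1
print('px size',np.linalg.norm(P[200,280]-P[200,281]))
z=P[...,2]
print('table z',np.median(z[240:260,200:240]))
h,e=np.histogram(z[m],bins=np.arange(-.01,.12,.005));print(list(zip(np.round(e,3),h)))
# dark guide pixels
dark=(im.max(-1)<45)&m&(abs(z-.06)<.006)
Q=P[dark][:,:2];print(len(Q), Q.min(0),Q.max(0))
np.save('dark.npy',Q)
def occ(p):
    a,x0,y0=p;c,s=np.cos(a),np.sin(a)
    d=Q-[x0,y0];x=d@[c,s];y=d@[-s,c]
    r=np.maximum(abs(abs(y)-.061)-.004,0)
    rx=np.maximum(np.maximum(-.13-x,x-.115),0)
    return np.minimum(r,.01)**2, np.minimum(rx,.02)**2,x,y
best=None
c0=np.median(Q,0)
for a in np.radians(np.arange(-40,41,4)):
    r=minimize(lambda p:occ(p)[0].sum()+occ(p)[1].sum(),[a,*c0],method='Nelder-Mead',options=dict(xatol=1e-5,fatol=1e-9))
    if best is None or r.fun<best.fun: best=r
p=best.x;o=occ(p);print(best.fun,np.degrees(p[0]),p[1:])
y=o[3];x=o[2]
for sgn in (1,-1):
    k=(y*sgn>.05)&(y*sgn<.072);print(k.sum(),np.percentile(x[k],[0,1,50,99,100]),np.percentile(y[k],[1,50,99]))
np.save('fix.npy',p)
c,s=np.cos(p[0]),np.sin(p[0])
D=P[...,:2]-p[1:];X=D@[c,s];Y=D@[-s,c]
# plate carrier: z 53..65 -> .065
k=m&(abs(z-.065)<.006)&(abs(Y)<.05)&(abs(X)<.13)
print('carrier',np.percentile(X[k],[1,5,50,95,99]),np.percentile(z[k],50))
k=m&(z>.084)&(Y>.07);print('knob',k.sum(),np.median(X[k]),np.median(Y[k]),z[k].max())
# along-centre profiles
for xx in np.arange(-.14,.12,.005):
    k=(abs(X-xx)<.0025)&(abs(Y)<.05);print(round(xx,3),np.round(np.median(z[k]),4),im[k].mean(0).round(),end=' | ')
```

```text
px size 0.0033414369107681308
table z 0.0018939934302808492
[(np.float64(-0.01), np.int64(67)), (np.float64(-0.005), np.int64(1164)), (np.float64(0.0), np.int64(2520)), (np.float64(0.005), np.int64(1175)), (np.float64(0.01), np.int64(638)), (np.float64(0.015), np.int64(153)), (np.float64(0.02), np.int64(41)), (np.float64(0.025), np.int64(52)), (np.float64(0.03), np.int64(99)), (np.float64(0.035), np.int64(91)), (np.float64(0.04), np.int64(325)), (np.float64(0.045), np.int64(490)), (np.float64(0.05), np.int64(181)), (np.float64(0.055), np.int64(314)), (np.float64(0.06), np.int64(778)), (np.float64(0.065), np.int64(969)), (np.float64(0.07), np.int64(373)), (np.float64(0.075), np.int64(42)), (np.float64(0.08), np.int64(4)), (np.float64(0.085), np.int64(1)), (np.float64(0.09), np.int64(8)), (np.float64(0.095), np.int64(10)), (np.float64(0.1), np.int64(6)), (np.float64(0.105), np.int64(0)), (np.float64(0.11), np.int64(0))]
669 [0.43957493 0.02341323] [0.69959788 0.21684482]
0.010287068716310632 -10.185489383049166 [0.57757984 0.10753249]
276 [-0.1269216  -0.1255055   0.008061    0.1116484
[... 1201 characters left out ...]
675 [52. 77. 57.] | 0.01 0.0666 [66. 65. 69.] | 0.015 0.0662 [64. 64. 67.] | 0.02 0.0633 [87. 89. 96.] | 0.025 0.0156 [143. 144. 157.] | 0.03 0.0166 [146. 148. 160.] | 0.035 0.0347 [139. 140. 152.] | 0.04 0.0166 [145. 147. 160.] | 0.045 0.0229 [142. 144. 156.] | 0.05 0.016 [142. 144. 156.] | 0.055 0.0198 [143. 145. 157.] | 0.06 0.0162 [143. 145. 157.] | 0.065 0.0174 [142. 143. 156.] | 0.07 0.0203 [143. 144. 157.] | 0.075 0.0252 [143. 145. 157.] | 0.08 0.0145 [143. 144. 156.] | 0.085 0.0154 [143. 144. 157.] | 0.09 0.0183 [144. 145. 157.] | 0.095 0.0199 [140. 142. 154.] | 0.1 0.0184 [141. 143. 155.] | 0.105 0.0167 [143. 144. 157.] | 0.11 0.017 [148. 147. 158.] | 0.115 0.0165 [115. 127. 144.] |
```

step_arm --pt "0 0 0 0 0 -0.122 0" --pt "0 0 0 0 0 -0.122 0" --pt "-0.025 -0.038 0.006 0 0 0 0" --pt "-0.025 -0.038 0.006 0 0 0 0" --pt "-0.025 -0.038 0.006 0 0 0 0" --pt "-0.025 -0.038 0.006 0 0 0 0" --pt "-0.025 -0.038 0.006 0 0 0 0" --pt "-0.025 -0.038 0.006 0 0 0 0"

```text
time: 1.2
tool_pos: [0.3639, 0.3173, 0.1747]
tool_rot: [0.0, 0.089, 0.996, 0.0]
contact_force: [1.9, 0.2, 0.2]
gripper_width: 0.002
```

```bash
cat >> h.py <<'E'
from scipy.spatial.transform import Rotation as R
def where(p=None):
    s=state();p=np.load('fix.npy') if p is None else p
    q=s['tool_rot'];M=R.from_quat([q[1],q[2],q[3],q[0]]).as_matrix()
    c,sn=np.cos(p[0]),np.sin(p[0]);d=s['tool_pos'][:2]-p[1:]
    F=np.array([[c,-sn,0],[sn,c,0],[0,0,1]])
    print('t',s['time'],'tcp fix',np.round([d@[c,sn],d@[-sn,c],s['tool_pos'][2]],4),'tool axes in fix\n',np.round(F.T@M,3),'F',np.round(F.T@s['contact_force'],2),'g',s['gripper_width'])
E
python3 - <<'E'
from h import *
where()
E
```

```text
t 1.2 tcp fix [-0.2474  0.1687  0.1747] tool axes in fix
 [[-1.     0.001  0.001]
 [ 0.001  1.     0.   ]
 [-0.001  0.    -1.   ]] F [1.86 0.5  0.25] g 0.0017027946750750953
```

step_arm --pt "-0.022 -0.033 0.008 0 0 0 0" --pt "-0.022 -0.033 0.008 0 0 0 0" --pt "-0.022 -0.033 0.008 0 0 0 0" --pt "-0.022 -0.033 0.008 0 0 0 0" --pt "-0.022 -0.033 0.008 0 0 0 0" --pt "0 0 0 0 0 0 0" --pt "0 0 0 0 0 0 0"

```text
time: 1.9
tool_pos: [0.4425, 0.1365, 0.1346]
tool_rot: [-0.0, 0.09, 0.996, 0.0]
contact_force: [-0.4, 0.2, -0.2]
gripper_width: 0.005
```

Run:
```python
from h import *
where()
im,d=grab_frame('wrist');save('w1.png',im);P=world('wrist',d);np.savez('f_w',im=im,P=P,d=d)
p=np.load('fix.npy');c,s=np.cos(p[0]),np.sin(p[0])
D=P[...,:2]-p[1:];X=D@[c,s];Y=D@[-s,c];z=P[...,2]
k=(d>0)&(abs(z-.065)<.003)&(abs(Y)<.05)&(X<.05)&(X>-.12)
print('plate top X',np.percentile(X[k],[0,1,3,50,99]),'Y',np.percentile(Y[k],[1,99]),k.sum())
k=(d>0)&(abs(z-.06)<.003)&(abs(abs(Y)-.061)<.012)&(abs(X)<.12)&(im.max(-1)<50)
for sg in (1,-1):
    q=k&(Y*sg>0);print(q.sum(),np.percentile(Y[q],[2,50,98]) if q.any() else 0)
    if q.any():print('slope',np.polyfit(X[q],Y[q],1))
k=(d>0)&(z>.08)&(Y>.07)&(Y<.1)&(X>.05);print('knob',k.sum(),np.median(X[k]),np.median(Y[k]))
```

```text
t 1.9 tcp fix [-0.1381  0.0046  0.1346] tool axes in fix
 [[-1.     0.003 -0.001]
 [ 0.003  1.     0.   ]
 [ 0.001  0.    -1.   ]] F [-0.44  0.12 -0.17] g 0.004690975463299312
plate top X [-0.09386521 -0.09360136 -0.09327561 -0.0838488  -0.01696594] Y [-0.04953925  0.04960858] 1602
736 [0.05837388 0.06268526 0.06780174]
slope [-0.00136973  0.06260091]
696 [-0.06246303 -0.05775589 -0.05352619]
slope [-0.01879148 -0.05963894]
knob 0 nan nan
  return _methods._mean(a, axis=axis, dtype=dtype,
  ret = ret.dtype.type(ret / rcount)
```

View pics/w1.png

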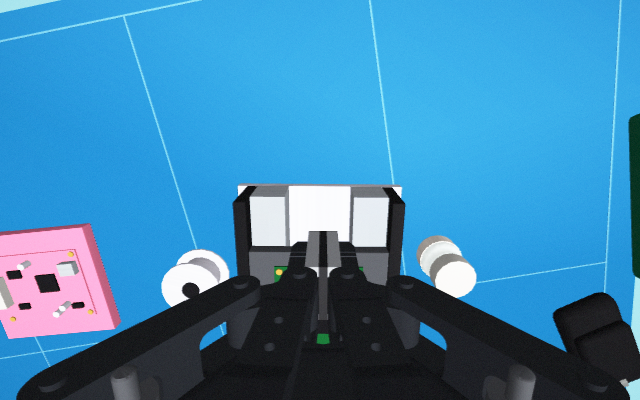

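The wrist view shows the fixture centred, with its rear end at about (320,185) and the guides at columns 240 and 397. The fingers stand behind the carrier's rear face at fixture x ≈ -93 mm, so they can go down.

step_arm --pt "0 -0.001 0.028 0 0 0 0" --pt "0 -0.001 0.028 0 0 0 0" --pt "0 0 0.02 0 0 0 0" --pt "0 0 0.007 0 0 0 0" --pt "0 0 0 0 0 0 0" --pt "0 0 0 0 0 0 0"

```text
time: 2.55
tool_pos: [0.4428, 0.1358, 0.053]
tool_rot: [0.001, 0.089, 0.996, 0.0]
contact_force: [0.1, -0.6, -0.1]
gripper_width: -0.003
```

Run:
```python
from h import *
where()
```

```text
t 2.55 tcp fix [-0.1376  0.004   0.053 ] tool axes in fix
 [[-1.    -0.     0.002]
 [-0.     1.     0.001]
 [-0.002  0.001 -1.   ]] F [ 0.16 -0.58 -0.11] g -0.0033827177316522287
```

step_arm --pt "-0.004 -0.001 0.002 0 0 0 0" --pt "-0.004 -0.001 0.001 0 0 0 0" --pt "-0.004 0 0 0 0 0 0" --pt "-0.004 0 0 0 0 0 0" --pt "-0.004 0 0 0 0 0 0" --pt "-0.004 0 0 0 0 0 0" --pt "-0.0035 0 0 0 0 0 0" --pt "-0.0035 0 0 0 0 0 0"

```text
time: 3.35
tool_pos: [0.4725, 0.1274, 0.0487]
tool_rot: [-0.0, 0.089, 0.996, -0.0]
contact_force: [0.5, 0.7, 0.0]
gripper_width: -0.003
```

step_arm --pt "-0.0035 0 0 0 0 0 0" --pt "-0.0035 0 0 0 0 0 0" --pt "-0.0035 0 0 0 0 0 0" --pt "-0.0035 0 0 0 0 0 0" --pt "-0.0035 0 0 0 0 0 0" --pt "-0.0035 0 0 0 0 0 0" --pt "-0.0035 0 0 0 0 0 0" --pt "-0.0035 0 0 0 0 0 0"

```text
time: 4.15
tool_pos: [0.4995, 0.1226, 0.0486]
tool_rot: [-0.001, 0.089, 0.996, -0.0]
contact_force: [-3.4, 0.2, 2.3]
gripper_width: -0.004
```

Run:
```python
from h import *
where()
```

```text
t 4.15 tcp fix [-0.0795  0.001   0.0486] tool axes in fix
 [[-1.     0.001 -0.001]
 [ 0.001  1.    -0.   ]
 [ 0.001 -0.    -1.   ]] F [-3.41 -0.44  2.3 ] g -0.004246988116304908
```

step_arm --pt "-0.0035 0 0 0 0 0 0" --pt "-0.0035 0 0 0 0 0 0" --pt "-0.0035 0 0 0 0 0 0" --pt "-0.0035 0 0 0 0 0 0" --pt "-0.0035 0 0 0 0 0 0" --pt "-0.0035 0 0 0 0 0 0" --pt "-0.0035 0 0 0 0 0 0" --pt "-0.0035 0 0 0 0 0 0"

```text
time: 4.95
tool_pos: [0.5276, 0.1175, 0.0486]
tool_rot: [0.0, 0.089, 0.996, -0.0]
contact_force: [-3.0, 0.7, 1.1]
gripper_width: -0.002
```

step_arm --pt "-0.0035 0 0 0 0 0 0" --pt "-0.0035 0 0 0 0 0 0" --pt "-0.0035 0 0 0 0 0 0" --pt "-0.0035 0 0 0 0 0 0" --pt "-0.0035 0 0 0 0 0 0"

```text
time: 5.45
tool_pos: [0.5448, 0.1144, 0.0486]
tool_rot: [-0.0, 0.089, 0.996, -0.0]
contact_force: [-2.0, 0.2, 0.5]
gripper_width: 0.003
```

Run:
```python
from h import *
where()
```

```text
t 5.45 tcp fix [-0.0335  0.0009  0.0486] tool axes in fix
 [[-1.     0.001 -0.   ]
 [ 0.001  1.    -0.   ]
 [ 0.    -0.    -1.   ]] F [-1.99 -0.15  0.45] g 0.002865410332922392
```

Expected seating is at TCP x ≈ -16 to -19 mm. I'll go on in small batches and watch the force.

step_arm --pt "-0.0035 0 0 0 0 0 0" --pt "-0.0035 0 0 0 0 0 0" --pt "-0.0035 0 0 0 0 0 0"

```text
time: 5.75
tool_pos: [0.5552, 0.1125, 0.0487]
tool_rot: [0.0, 0.089, 0.996, -0.0]
contact_force: [-2.1, 0.7, 0.4]
gripper_width: 0.002
```

step_arm --pt "-0.0035 0 0 0 0 0 0"

```text
time: 5.85
tool_pos: [0.5586, 0.1119, 0.0487]
tool_rot: [0.0, 0.089, 0.996, -0.0]
contact_force: [-2.3, 0.7, -0.4]
gripper_width: -0.002
```

step_arm --pt "-0.003 0 0 0 0 0 0"

```text
time: 5.95
tool_pos: [0.5616, 0.1114, 0.0487]
tool_rot: [0.0, 0.089, 0.996, -0.0]
contact_force: [-2.9, 0.1, 0.8]
gripper_width: 0.001
```

Run:
```python
from h import *
where()
```

```text
t 5.95 tcp fix [-0.0164  0.0009  0.0487] tool axes in fix
 [[-1.     0.001  0.   ]
 [ 0.001  1.    -0.   ]
 [-0.    -0.    -1.   ]] F [-2.89 -0.37  0.82] g 0.000834394701757547
```

step_arm --pt "-0.003 0 0 0 0 0 0"

```text
time: 6.05
tool_pos: [0.5644, 0.1108, 0.0487]
tool_rot: [-0.0, 0.089, 0.996, -0.0]
contact_force: [-2.8, 0.2, 0.2]
gripper_width: 0.0
```

step_arm --pt "-0.002 0 0 0 0 0 0"

```text
time: 6.15
tool_pos: [0.5665, 0.1105, 0.0487]
tool_rot: [0.0, 0.089, 0.996, 0.0]
contact_force: [-3.1, 0.5, 0.1]
gripper_width: -0.0
```

step_arm --pt "-0.002 0 0 0 0 0 0"

```text
time: 6.25
tool_pos: [0.5682, 0.1101, 0.0487]
tool_rot: [-0.0, 0.089, 0.996, -0.0]
contact_force: [-2.3, 0.7, -0.0]
gripper_width: 0.0
```

Run:
```python
from h import *
where()
for c in ['top','scene']:
    im,d=grab_frame(c);save(c+'2.png',im);np.savez('f2_'+c,im=im,P=world(c,d),d=d)
    a=im[110:260,200:350] if c=='top' else im[170:290,270:430]
    save(c+'2z.png',cv2.resize(a,None,fx=4,fy=4,interpolation=cv2.INTER_CUBIC))
```

```text
t 6.25 tcp fix [-0.0097  0.0009  0.0487] tool axes in fix
 [[-1.     0.001 -0.   ]
 [ 0.001  1.    -0.   ]
 [ 0.    -0.    -1.   ]] F [-2.42  0.3  -0.01] g 0.00027143654059069407
```

View pics/scene2z.png

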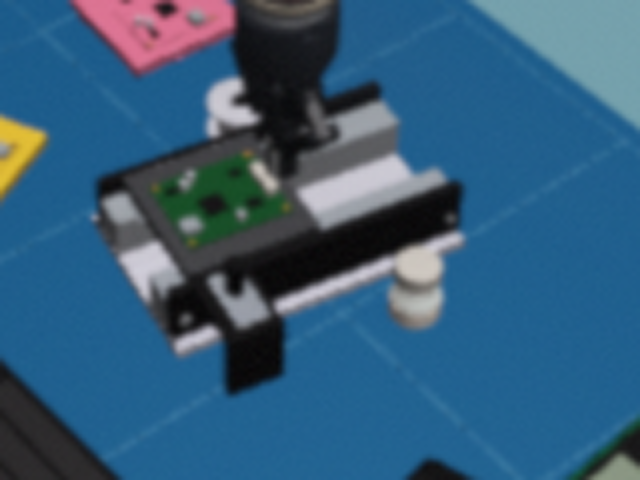

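Run:
```python
from h import *
p=np.load('fix.npy');c,s=np.cos(p[0]),np.sin(p[0])
for cam in ['top','scene']:
    f=np.load(f'f2_{cam}.npz');P=f['P'];im=f['im'].astype(int)
    D=P[...,:2]-p[1:];X=D@[c,s];Y=D@[-s,c];z=P[...,2]
    print(cam)
    for xx in np.arange(.08,.12,.003):
        k=(abs(X-xx)<.0025)&(abs(Y)<.045);print(round(xx,3),k.sum(),np.round(np.median(z[k]),4),im[k].mean(0).round(),end=' | ')
    k=(abs(X-.03)<.05)&(abs(abs(Y)-.045)<.005)&(z>.045)&(z<.08)
    print('plate z',np.median(z[k]),'guides',np.median(z[(abs(abs(Y)-.061)<.003)&(abs(X)<.1)&(z>.04)&(z<.075)]))
    f=np.load(f'f_{cam}.npz');P=f['P']
    D=P[...,:2]-p[1:];X=D@[c,s];Y=D@[-s,c];z=P[...,2]
    k=(abs(X+.037)<.05)&(abs(abs(Y)-.045)<.005)&(z>.045)&(z<.08)
    print('before: plate z',np.median(z[k]),'guides',np.median(z[(abs(abs(Y)-.061)<.003)&(abs(X)<.1)&(z>.04)&(z<.075)]))
```

```text
top
0.08 56 0.0681 [57. 86. 64.] | 0.083 54 0.0679 [55. 86. 60.] | 0.086 53 0.0667 [56. 73. 64.] | 0.089 55 0.0661 [67. 68. 71.] | 0.092 59 0.0657 [66. 65. 69.] | 0.095 54 0.0655 [68. 68. 71.] | 0.098 25 0.064 [78. 78. 82.] | 0.101 17 0.0453 [120. 125. 136.] | 0.104 38 0.0412 [141. 144. 156.] | 0.107 55 0.0134 [158. 159. 172.] | 0.11 54 0.0145 [162. 160. 172.] | 0.113 47 0.0153 [152. 154. 167.] | 0.116 34 0.0061 [ 90. 117. 143.] | 0.119 34 0.0025 [ 40.  93. 133.] | plate z 0.0664732671220758 guides 0.061522884618330886
before: plate z 0.06633152412447285 guides 0.0614468349560604
scene
0.08 52 0.0662 [82. 99. 84.] | 0.083 60 0.065 [84. 97. 89.] | 0.086 57 0.0639 [86. 91. 91.] | 0.089 59 0.063 [ 99.  99. 104.] | 0.092 68 0.0631 [ 95.  95. 100.] | 0.095 95 0.059 [94. 94. 99.] | 0.098 79 0.0465 [114. 114. 120.] | 0.101 36 0.0314 [151. 152. 159.] | 0.104 37 0.02 [158. 158. 166.] | 0.107 46 0.0164 [157. 157. 165.] | 0.11 60 0.0147 [130. 134. 143.] | 0.113 104 0.0126 [ 85.  99. 114.] | 0.116 68 0.0032 [ 56.  92. 122.] | 0.119 45 -0.0002 [ 32.  95. 142.] | plate z 0.06482545726892297 guides 0.0598036578525023
before: plate z 0.06536888112972083 guides 0.05925303943984672
```

View pics/top2z.png

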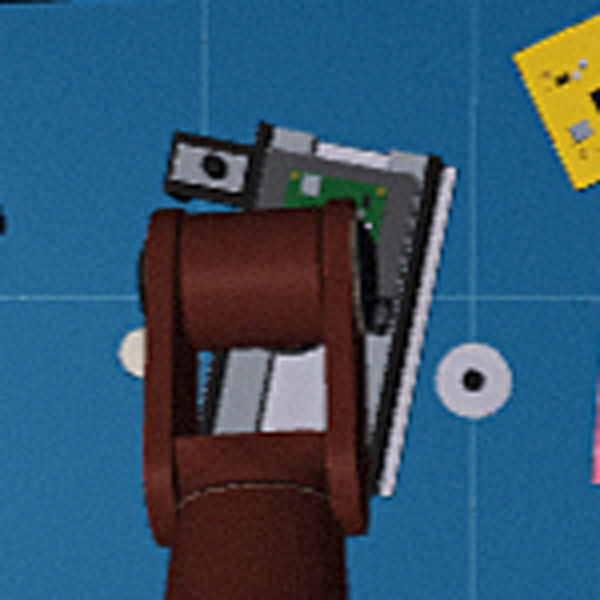

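Not seated yet: the front edge is at about 0.100 m and needs 0.105, and the plate is still at riding height. I'll continue.

step_arm --pt "-0.003 0 0 0 0 0 0"

```text
time: 6.45
tool_pos: [0.5708, 0.1097, 0.0487]
tool_rot: [-0.0, 0.089, 0.996, -0.0]
contact_force: [-3.7, -0.1, 0.9]
gripper_width: 0.001
```

step_arm --pt "-0.002 0 0 0 0 0 0"

```text
time: 6.55
tool_pos: [0.5732, 0.1093, 0.0487]
tool_rot: [0.0, 0.089, 0.996, -0.0]
contact_force: [-1.8, -0.1, -0.7]
gripper_width: -0.001
```

step_arm --pt "-0.002 0 0 0 0 0 0"

```text
time: 6.65
tool_pos: [0.5759, 0.1088, 0.0489]
tool_rot: [0.001, 0.089, 0.996, 0.0]
contact_force: [-0.4, 0.5, -1.2]
gripper_width: -0.0
```

step_arm --pt "-0.001 0 0 0 0 0 0" --pt "0 0 0 0 0 0 0"

```text
time: 6.85
tool_pos: [0.5768, 0.1087, 0.0491]
tool_rot: [0.001, 0.089, 0.996, 0.0]
contact_force: [0.5, 0.8, -0.7]
gripper_width: -0.002
```

```bash
cat > chk.py <<'E'
from h import *
import sys
n=sys.argv[1]
where()
p=np.load('fix.npy');c,s=np.cos(p[0]),np.sin(p[0])
for cam in ['top','scene']:
    im,d=grab_frame(cam);P=world(cam,d)
    a=im[110:260,200:350] if cam=='top' else im[170:290,270:430]
    save(cam+n+'z.png',cv2.resize(a,None,fx=4,fy=4,interpolation=cv2.INTER_CUBIC))
    D=P[...,:2]-p[1:];X=D@[c,s];Y=D@[-s,c];z=P[...,2]
    for lo,hi in ((.0,.05),(.05,.1)):
      for sg in (1,-1):
        k=(X>lo)&(X<hi)&(abs(sg*Y-.045)<.005)&(z>.045)&(z<.08)
        print(cam,lo,sg,k.sum(),'plate z',np.median(z[k]))
    for xx in np.arange(.092,.114,.003):
        k=(abs(X-xx)<.0025)&(abs(Y)<.045);print(round(xx,3),np.round(np.median(z[k]),4),end=' | ')
    k=(z>.084)&(Y>.05)&(Y<.1)&(abs(X-.075)<.02)&(z<.105);print('\nknob',k.sum(),np.median(X[k]),np.median(Y[k]))
E
python3 chk.py 3
```

```text
t 6.85 tcp fix [-0.0009  0.001   0.0491] tool axes in fix
 [[-1.     0.001  0.002]
 [ 0.001  1.     0.   ]
 [-0.002  0.    -1.   ]] F [ 0.32  0.82 -0.66] g -0.001638040857402357
top 0.0 1 0 plate z nan
top 0.0 -1 35 plate z 0.06143230459751314
top 0.05 1 42 plate z 0.060320780912227034
top 0.05 -1 62 plate z 0.060965705534126835
0.092 0.0609 | 0.095 0.0601 | 0.098 0.0602 | 0.101 0.0603 | 0.104 0.0582 | 0.107 0.0459 | 0.11 0.0405 | 0.113 0.0147 | 
knob 24 0.07530549172791057 0.08363756029854513
scene 0.0 1 39 plate z 0.05813915626166888
scene 0.0 -1 37 plate z 0.05800356039475307
scene 0.05 1 45 plate z 0.05910373152881521
scene 0.05 -1 42 plate z 0.058735351720455964
0.092 0.0569 | 0.095 0.0578 | 0.098 0.0573 | 0.101 0.052 | 0.104 0.0443 | 0.107 0.0273 | 0.11 0.0228 | 0.113 0.012 | 
knob 33 0.07652599534295851 0.09084806059850613
  return _methods._mean(a, axis=axis, dtype=dtype,
  ret = ret.dtype.type(ret / rcount)
```

View pics/scene3z.png

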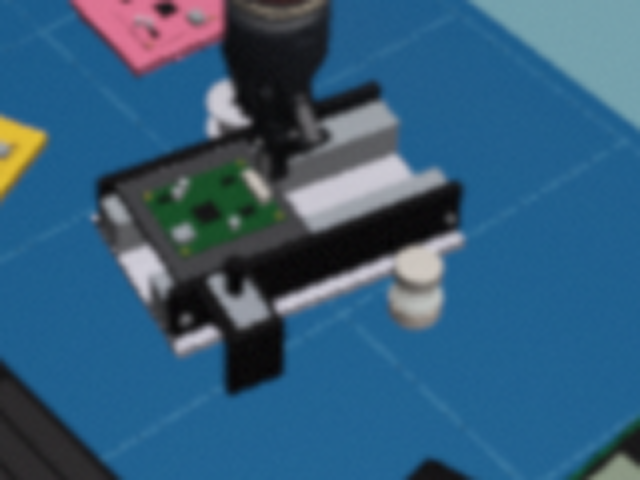

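Seated: the plate dropped 6 mm at all four corners in both views, and the push force fell to about 0. I'll back off, rise and go round to the outside of the knob.

step_arm --pt "0.01 0 0 0 0 0 0" --pt "0.015 0 -0.005 0 0 0 0" --pt "0 0 -0.03 0 0 0 0" --pt "0 0 -0.045 0 0 0 0" --pt "-0.02 0.025 -0.01 0 0 0 0" --pt "-0.025 0.035 0 0 0 0 0" --pt "-0.025 0.035 0 0 0 0 0" --pt "-0.025 0.035 0 0 0 0 0"

```text
time: 7.75
tool_pos: [0.6684, 0.2255, 0.139]
tool_rot: [0.0, 0.089, 0.996, 0.0]
contact_force: [-0.3, -0.8, 1.0]
gripper_width: -0.001
```

step_arm --pt "-0.006 0.008 0 0 0 0 0" --pt "0 0 0 0 0 0 0" --pt "0 0 0 0 0 0 0"

```text
time: 8.05
tool_pos: [0.6743, 0.2304, 0.1383]
tool_rot: [-0.001, 0.089, 0.996, -0.0]
contact_force: [-0.4, -0.4, -0.0]
gripper_width: -0.003
```

Run:
```python
from h import *
where()
im,d=grab_frame('wrist');save('w4.png',im);P=world('wrist',d)
p=np.load('fix.npy');c,s=np.cos(p[0]),np.sin(p[0])
D=P[...,:2]-p[1:];X=D@[c,s];Y=D@[-s,c];z=P[...,2]
k=(d>0)&(z>.072)&(z<.1)&(Y>.06)&(Y<.11)&(abs(X-.075)<.025);print('knob',k.sum(),np.percentile(X[k],[2,50,98]),np.percentile(Y[k],[2,50,98]),z[k].max())
k=(d>0)&(abs(z-.0675)<.003)&(Y>.07)&(Y<.13)&(abs(X-.075)<.03);print('tongue',k.sum(),np.percentile(X[k],[2,50,98]),np.percentile(Y[k],[2,50,98]))
```

```text
t 8.05 tcp fix [0.0735 0.1381 0.1383] tool axes in fix
 [[-1.     0.001 -0.001]
 [ 0.001  1.    -0.001]
 [ 0.001 -0.001 -1.   ]] F [-0.35 -0.47 -0.03] g -0.0026810491210351823
knob 606 [0.06695757 0.07160128 0.08049718] [0.07939032 0.08768505 0.09304489] 0.09999847512229398
tongue 1608 [0.06149357 0.07083697 0.08701131] [0.07079301 0.0992247  0.11638646]
```

View pics/w4.png

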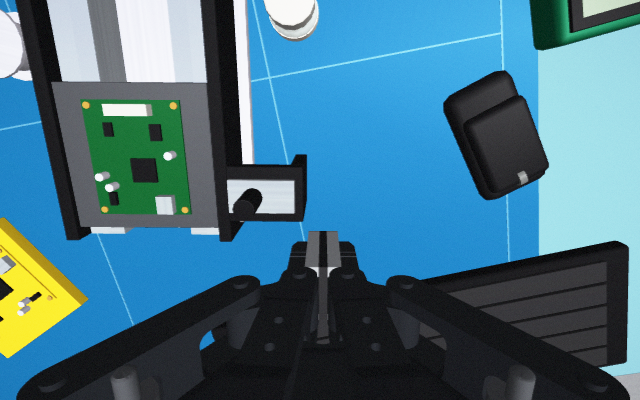

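The wrist view shows the knob at (246,203) with the carrier seated beside it. The fingers are outside the knob in +y at matching x, so they go down.

step_arm --pt "0 0 0.025 0 0 0 0" --pt "0 0 0.025 0 0 0 0" --pt "0 0 0.01 0 0 0 0" --pt "0 -0.006 0 0 0 0 0" --pt "0 -0.006 0 0 0 0 0" --pt "0 -0.004 0 0 0 0 0" --pt "0 -0.004 0 0 0 0 0"

```text
time: 8.8
tool_pos: [0.6727, 0.2109, 0.0806]
tool_rot: [0.001, 0.09, 0.996, 0.0]
contact_force: [0.1, 0.6, 0.4]
gripper_width: -0.0
```

step_arm --pt "0 -0.004 0 0 0 0 0" --pt "0 -0.004 0 0 0 0 0" --pt "0 -0.004 0 0 0 0 0" --pt "0 -0.004 0 0 0 0 0" --pt "0 -0.004 0 0 0 0 0"

```text
time: 9.3
tool_pos: [0.6681, 0.1914, 0.0786]
tool_rot: [-0.0, 0.089, 0.996, -0.0]
contact_force: [-0.2, 0.9, 0.3]
gripper_width: -0.002
```

Run:
```python
from h import *
where()
```

```text
t 9.3 tcp fix [0.0743 0.0985 0.0786] tool axes in fix
 [[-1.     0.001 -0.   ]
 [ 0.001  1.    -0.   ]
 [ 0.    -0.    -1.   ]] F [-0.34  0.83  0.33] g -0.0018718724701651571
```

step_arm --pt "0 -0.0035 0 0 0 0 0" --pt "0 -0.0035 0 0 0 0 0" --pt "0 -0.0035 0 0 0 0 0" --pt "0 -0.0035 0 0 0 0 0"

```text
time: 9.7
tool_pos: [0.6657, 0.1776, 0.0787]
tool_rot: [0.0, 0.089, 0.996, -0.0]
contact_force: [1.2, 0.0, 0.1]
gripper_width: -0.0
```

step_arm --pt "0 -0.0035 0 0 0 0 0" --pt "0 -0.0035 0 0 0 0 0"

```text
time: 9.9
tool_pos: [0.6644, 0.1707, 0.0787]
tool_rot: [0.0, 0.089, 0.996, -0.0]
contact_force: [-1.0, -0.0, 1.3]
gripper_width: -0.005
```

step_arm --pt "0 -0.003 0 0 0 0 0"

```text
time: 10.0
tool_pos: [0.6639, 0.1678, 0.0787]
tool_rot: [-0.0, 0.089, 0.996, -0.0]
contact_force: [0.4, -0.5, -0.4]
gripper_width: 0.002
```

step_arm --pt "0 -0.003 0 0 0 0 0"

```text
time: 10.1
tool_pos: [0.6634, 0.1648, 0.0787]
tool_rot: [-0.0, 0.089, 0.996, -0.0]
contact_force: [-0.1, -0.1, -0.4]
gripper_width: 0.001
```

Run:
```python
from h import *
where()
```

```text
t 10.1 tcp fix [0.0743 0.0716 0.0787] tool axes in fix
 [[-1.     0.001 -0.   ]
 [ 0.001  1.    -0.   ]
 [ 0.    -0.    -1.   ]] F [-0.09 -0.08 -0.44] g 0.001126286959257541
```

There's no contact force even though the tip is past the knob's expected position. I'll look before going further.

```bash
python3 chk.py 5 2>/dev/null
python3 - <<'E'
from h import *
im,d=grab_frame('wrist');save('w5.png',im)
E
```

```text
t 10.1 tcp fix [0.0743 0.0716 0.0787] tool axes in fix
 [[-1.     0.001 -0.   ]
 [ 0.001  1.    -0.   ]
 [ 0.    -0.    -1.   ]] F [-0.09 -0.08 -0.44] g 0.001126286959257541
top 0.0 1 0 plate z nan
top 0.0 -1 61 plate z 0.06050226935114078
top 0.05 1 7 plate z 0.05995912730359043
top 0.05 -1 60 plate z 0.060969263333479295
0.092 0.3663 | 0.095 0.0666 | 0.098 0.0666 | 0.101 0.3755 | 0.104 0.4027 | 0.107 0.4032 | 0.11 0.048 | 0.113 0.0459 | 
knob 0 nan nan
scene 0.0 1 37 plate z 0.05888096229955475
scene 0.0 -1 5 plate z 0.057141647803122364
scene 0.05 1 31 plate z 0.058967272920913416
scene 0.05 -1 45 plate z 0.05926593939895475
0.092 0.0595 | 0.095 0.0583 | 0.098 0.0582 | 0.101 0.0567 | 0.104 0.0506 | 0.107 0.0438 | 0.11 0.0399 | 0.113 0.0196 | 
knob 34 0.07697857354590568 0.09083524659908074
```

View pics/w5.png

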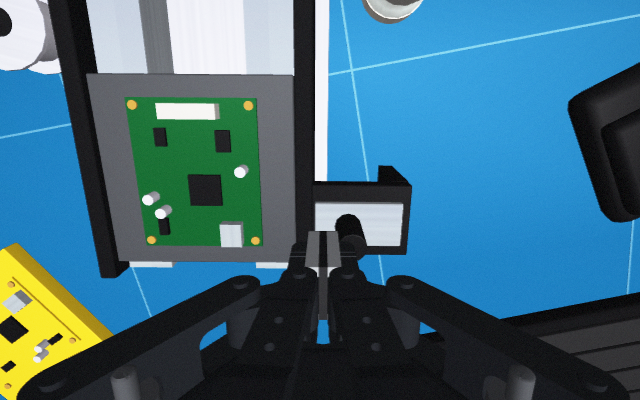

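View pics/scene5z.png

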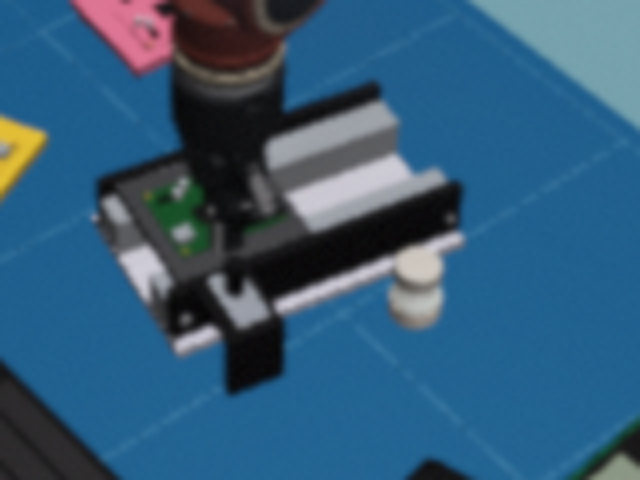

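Run:
```python
from h import *
where()
s=state()
p=np.load('fix.npy');c,sn=np.cos(p[0]),np.sin(p[0])
def proj(cam,w):
    ci=camera_info(cam);K=np.array(ci['intrinsics']);T=np.linalg.inv(np.array(ci['world_from_camera']))
    q=T[:3,:3]@w+T[:3,3];q3=K@q;return np.round(q3[:2]/q3[2],1),round(q[2],3)
def fx(x,y,z):return np.array([p[1]+c*x-sn*y,p[2]+sn*x+c*y,z])
for cam in ['wrist','top','scene']:
    T=np.array(camera_info(cam)['world_from_camera']);print(cam,'cam pos',T[:3,3].round(3))
    print('tcp',proj(cam,s['tool_pos']),'knob mid',proj(cam,fx(.075,.0865,.0825)),'top',proj(cam,fx(.075,.0865,.0975)),'bottom',proj(cam,fx(.075,.0865,.0675)))
im,d=grab_frame('wrist');P=world('wrist',d)
D=P[...,:2]-p[1:];X=D@[c,sn];Y=D@[-sn,c];z=P[...,2]
for r,cc in [(218,345),(230,345),(245,352),(240,322),(235,315),(235,330),(255,322),(270,322),(255,310),(255,338)]:
    print((cc,r),np.round([X[r,cc],Y[r,cc],z[r,cc],d[r,cc]],4))
save('w6.png',cv2.resize(im[170:320,240:440],None,fx=4,fy=4,interpolation=cv2.INTER_CUBIC))
```

```text
t 10.25 tcp fix [0.0743 0.0717 0.0787] tool axes in fix
 [[-1.     0.001 -0.   ]
 [ 0.001  1.     0.   ]
 [ 0.     0.    -1.   ]] F [ 0.21 -0.74  0.03] g 0.0002110155973434101
wrist cam pos [0.596 0.178 0.243]
tcp (array([321.6, 231.7]), np.float64(0.177)) knob mid (array([349.6, 235.6]), np.float64(0.174)) top (array([352., 248.]), np.float64(0.159)) bottom (array([347.5, 225.2]), np.float64(0.188))
top cam pos [ 0.483 -0.045  1.491]
tcp (array([258.2, 153. ]), np.float64(1.42)) knob mid (array([252.9, 151.6]), np.float64(1.417)) top (array([252. , 150.9]), np.float64(1.402)) bottom (array([253.7, 152.3]), np.float64(1.432))
scene cam pos [1.264 0.925 1.161]
tcp (array([325.6, 236.1]), np.float64(1.446)) knob mid (array([327.8, 238.8]), np.float64(1.434)) top (array([327.9, 235.2]), np.float64(1.424)) bottom (array([327.8, 242.3]), np.float64(1.444))
(345, 218) [0.0672 0.0844 0.0767 0.1771]
(345, 230) [0.0677 0.0834 0.0925 0.1619]
(352, 245) [0.0055 0.0724 0.2433 0.    ]
(322, 240) [0.0631 0.0721 0.1146 0.1395]
(315, 235) [0.063  0.069  0.1096 0.1443]
(330, 235) [0.0634 0.0756 0.1087 0.1453]
(322, 255) [0.0625 0.0721 0.1299 0.1246]
(322, 270) [0.0646 0.0721 0.1374 0.1179]
(310, 255) [0.0628 0.0675 0.1292 0.1254]
(338, 255) [0.0627 0.0782 0.1294 0.1251]
```

View pics/w6.png

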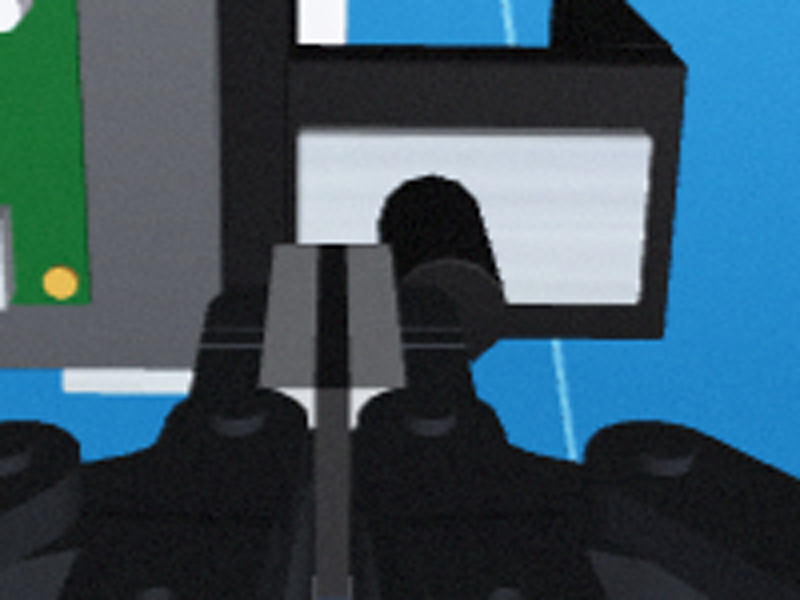

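The wrist depth shows the visible fingertips ending near z≈0.106, about 25 mm above the reported TCP. That means they passed over the knob, whose top is at 97.5 mm. It also suggests the carrier was pushed at its connector. I'll go back outside, go lower and re-push, watching the force.

step_arm --pt "0 0 -0.03 0 0 0 0" --pt "0 0.02 0 0 0 0 0" --pt "0 0.025 0 0 0 0 0" --pt "0 0.023 0 0 0 0 0" --pt "0 0 0.02 0 0 0 0" --pt "0 0 0.02 0 0 0 0" --pt "0 0 0.006 0 0 0 0" --pt "0 0 0 0 0 0 0"

```text
time: 11.1
tool_pos: [0.6742, 0.2324, 0.0606]
tool_rot: [-0.002, 0.089, 0.996, -0.0]
contact_force: [0.8, -0.0, -0.5]
gripper_width: -0.001
```

Run:
```python
from h import *
where()
im,d=grab_frame('scene');P=world('scene',d)
p=np.load('fix.npy');c,s=np.cos(p[0]),np.sin(p[0])
D=P[...,:2]-p[1:];X=D@[c,s];Y=D@[-s,c];z=P[...,2]
k=(d>0)&(abs(X-.078)<.02)&(Y>.128)&(Y<.155)&(z>.03);print('finger z low',np.sort(z[k])[:15].round(3))
save('s7.png',cv2.resize(im[190:280,280:380],None,fx=7,fy=6,interpolation=cv2.INTER_CUBIC))
```

```text
t 11.1 tcp fix [0.073  0.14   0.0606] tool axes in fix
 [[-1.     0.001 -0.003]
 [ 0.001  1.    -0.001]
 [ 0.003 -0.001 -1.   ]] F [ 0.83  0.15 -0.51] g -0.0013324241345525859
finger z low [0.045 0.084 0.085 0.086 0.086 0.088 0.089 0.09  0.09  0.091 0.092 0.092
 0.093 0.094 0.094]
```

View pics/s7.png

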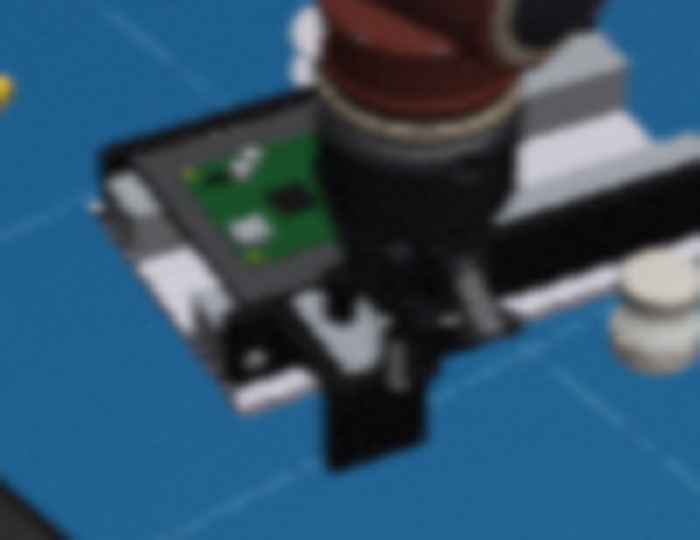

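Scene depth independently puts the fingertip's lowest point at about 84 mm with the TCP reading 60.6 mm, so the tip really is about 23 mm above the reported TCP. Overlap with the knob is good now, so I'll push in.

step_arm --pt "-0.001 -0.006 0.003 0 0 0 0" --pt "0 -0.006 0 0 0 0 0" --pt "0 -0.006 0 0 0 0 0" --pt "0 -0.006 0 0 0 0 0" --pt "0 -0.004 0 0 0 0 0" --pt "0 -0.004 0 0 0 0 0"

```text
time: 11.75
tool_pos: [0.6709, 0.1998, 0.06]
tool_rot: [0.0, 0.089, 0.996, 0.0]
contact_force: [-0.1, -0.8, 0.4]
gripper_width: -0.002
```

step_arm --pt "0 -0.0035 0 0 0 0 0" --pt "0 -0.0035 0 0 0 0 0" --pt "0 -0.0035 0 0 0 0 0"

```text
time: 12.05
tool_pos: [0.669, 0.1902, 0.0599]
tool_rot: [0.0, 0.089, 0.996, 0.0]
contact_force: [0.2, 0.7, -0.9]
gripper_width: 0.0
```

Run:
```python
from h import *
where()
```

```text
t 12.05 tcp fix [0.0753 0.0975 0.0599] tool axes in fix
 [[-1.     0.001  0.   ]
 [ 0.001  1.     0.001]
 [-0.     0.001 -1.   ]] F [ 0.09  0.78 -0.87] g 0.0003334351832811566
```

step_arm --pt "0 -0.0035 0 0 0 0 0" --pt "0 -0.0035 0 0 0 0 0"

```text
time: 12.25
tool_pos: [0.6677, 0.1831, 0.0599]
tool_rot: [0.0, 0.089, 0.996, 0.0]
contact_force: [-0.3, 1.9, 1.2]
gripper_width: 0.001
```

step_arm --pt "0 -0.0035 0 0 0 0 0"

```text
time: 12.35
tool_pos: [0.667, 0.1796, 0.0598]
tool_rot: [-0.0, 0.089, 0.996, 0.0]
contact_force: [-0.4, 2.0, 1.2]
gripper_width: -0.002
```

Run:
```python
from h import *
where()
im,d=grab_frame('wrist');save('w8.png',cv2.resize(im[170:320,240:440],None,fx=4,fy=4,interpolation=cv2.INTER_CUBIC))
```

```text
t 12.35 tcp fix [0.0753 0.0867 0.0598] tool axes in fix
 [[-1.     0.001 -0.   ]
 [ 0.001  1.     0.   ]
 [ 0.     0.    -1.   ]] F [-0.7   1.87  1.15] g -0.002121135490219237
```

View pics/w8.png

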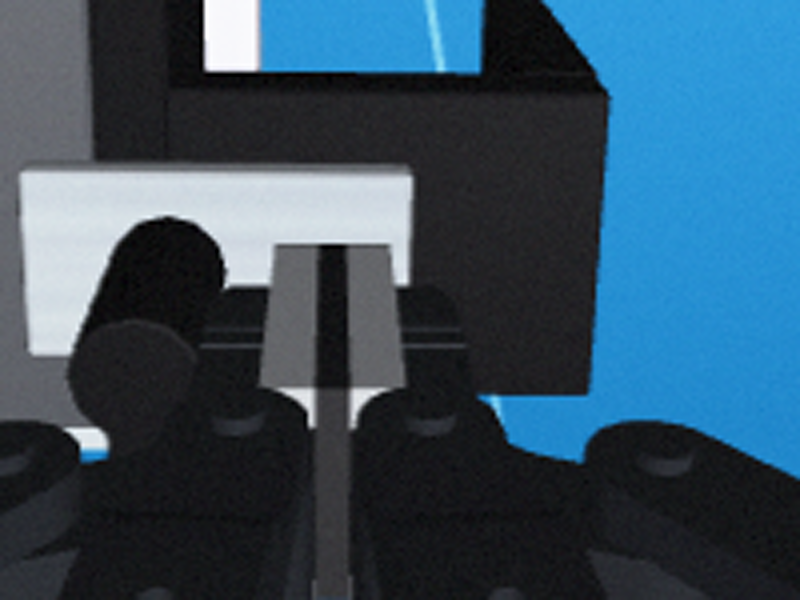

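The knob is moving, with the tongue now over the guide and the carrier edge. I'll go on to the end stop.

step_arm --pt "0 -0.0035 0 0 0 0 0"

```text
time: 12.5
tool_pos: [0.6664, 0.1763, 0.0598]
tool_rot: [0.0, 0.089, 0.996, 0.0]
contact_force: [0.3, 1.7, 1.8]
gripper_width: -0.0
```

step_arm --pt "0 -0.0025 0 0 0 0 0"

```text
time: 12.6
tool_pos: [0.6659, 0.1735, 0.0597]
tool_rot: [-0.0, 0.089, 0.996, -0.0]
contact_force: [-0.5, 1.4, 1.7]
gripper_width: 0.005
```

step_arm --pt "0 -0.002 0 0 0 0 0"

```text
time: 12.7
tool_pos: [0.6659, 0.1731, 0.0599]
tool_rot: [0.0, 0.09, 0.996, 0.002]
contact_force: [1.7, 10.2, 0.1]
gripper_width: 0.001
```

step_arm --pt "0 -0.002 0 0 0 0 0"

```text
time: 12.8
tool_pos: [0.6657, 0.1729, 0.0599]
tool_rot: [0.001, 0.089, 0.996, 0.003]
contact_force: [1.8, 13.8, -1.0]
gripper_width: -0.0
```

The force jumped from 1.5 to 14 N with no further motion, so this is the end stop. I'll hold briefly, back off and lift clear.

step_arm --pt "0 0 0 0 0 0 0" --pt "0 0 0 0 0 0 0" --pt "0 0.01 0 0 0 0 0" --pt "0 0.02 0 0 0 0 0" --pt "0 0.01 -0.02 0 0 0 0" --pt "0 0 -0.045 0 0 0 0" --pt "0 0.03 -0.03 0 0 0 0" --pt "0 0.045 0 0 0 0 0"

```text
time: 13.6
tool_pos: [0.6898, 0.2836, 0.1627]
tool_rot: [0.005, 0.091, 0.996, 0.001]
contact_force: [0.6, 0.5, 1.7]
gripper_width: -0.001
```

step_arm --pt "0 0.045 -0.01 0 0 0 0" --pt "0 0.045 0 0 0 0 0" --pt "0 0.045 0 0 0 0 0" --pt "0 0 0 0 0 0 0" --pt "0 0 0 0 0 0 0"

```text
time: 14.1
tool_pos: [0.7092, 0.4174, 0.1633]
tool_rot: [-0.0, 0.088, 0.996, -0.001]
contact_force: [0.5, -0.7, -0.2]
gripper_width: -0.002
```

```bash
python3 chk.py 9 2>/dev/null
python3 - <<'E'
from h import *
im,d=grab_frame('wrist');save('w9.png',im)
a=cv2.imread('pics/top9z.png');b=cv2.imread('pics/scene9z.png')
cv2.imwrite('pics/c9.png',np.hstack([cv2.resize(a,(390,390)),cv2.resize(b,(400,390))]))
E
```

```text
t 14.1 tcp fix [0.0747 0.3282 0.1633] tool axes in fix
 [[-1.    -0.001 -0.001]
 [-0.001  1.    -0.002]
 [ 0.001 -0.002 -1.   ]] F [ 0.57 -0.63 -0.18] g -0.0018619355624598902
top 0.0 1 62 plate z 0.05992982494939858
top 0.0 -1 61 plate z 0.06108767733331133
top 0.05 1 66 plate z 0.06469139462008477
top 0.05 -1 60 plate z 0.06025681166657304
0.092 0.0616 | 0.095 0.0611 | 0.098 0.0605 | 0.101 0.0609 | 0.104 0.0608 | 0.107 0.0456 | 0.11 0.0389 | 0.113 0.0143 | 
knob 28 0.07561578609707656 0.05791503236018482
scene 0.0 1 41 plate z 0.059108775012692405
scene 0.0 -1 38 plate z 0.058793216342277854
scene 0.05 1 33 plate z 0.06075932645917037
scene 0.05 -1 38 plate z 0.058749921201840194
0.092 0.0584 | 0.095 0.0578 | 0.098 0.0567 | 0.101 0.052 | 0.104 0.0456 | 0.107 0.0286 | 0.11 0.0198 | 0.113 0.012 | 
knob 30 0.07606633033692013 0.06348545957521684
```

View pics/c9.png

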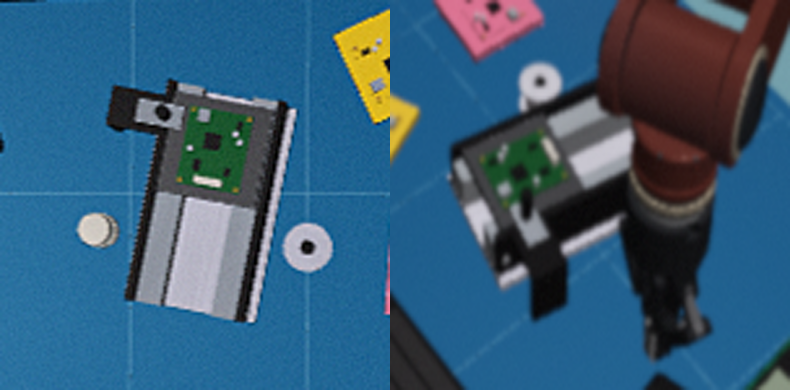

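View pics/w9.png

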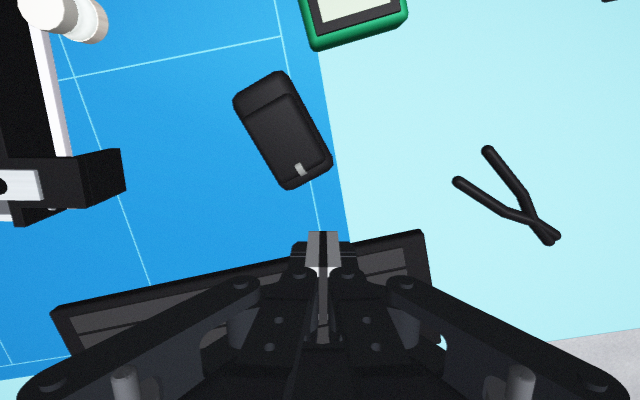

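The knob has moved 26–27 mm inward, the carrier is still at seated height, the hand is clear, and the spool, flux jar and mouse are where they were. I'll hand it in.

```bash
python3 -c "
from h import *
print(job_done(), state()['time'])"
```

```text
the job is handed in; nothing more can be done
the job is handed in; nothing more can be done
```

The carrier is seated in the notches and the bolt is fully in. I handed the job in at about 14 s of the 42 s; no verdict is reported.

- **Carrier:** I pushed it along the rails with the shut fingers. The plate dropped about 6 mm in both camera views, the push force fell to about 0, and the front edge stood at fixture x ≈ 0.106 m (0.105 nominal).
- **Bolt:** I pushed it from the outside of its knob until the force jumped from about 1.5 N to 14 N with no further motion. The knob moved 26 mm in the top view and 27 mm in the scene view. The tongue lies over the carrier's edge, and the plate is still at seated height.
- **Hand and other things:** The hand is about 0.27 m to the side with no contact force. The spool, flux jar and mouse look unmoved in the last pictures. I did not measure them, and did not recheck the driver, meter, cleaner or dish.

**Checks that disagreed:** The real fingertips end about 23 mm above the reported TCP; wrist and scene depth agree on this. My first bolt stroke therefore passed over the knob without touching it, and I repeated it lower. For the same reason, the carrier was probably pushed at its white connector on the board rather than at the plate's rear face. It stayed level and dropped in as it should.

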